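# Hold a measuring probe centred in the port of a bench bioreactor

## Task

Swing the cover of the bioreactor's port about a quarter turn aside, then take the probe with the tall round head out of the rack and lower its stem through the open port, without the probe ever touching the vessel or its cover, until the ring mark on the stem is level with the top of the head plate. Finish while still holding it there in the gripper: upright, still and centred in the port, with the cover left aside. Do not knock over or shift the other rods, the bottle or the dishes.

Things in the scene. Friction and masses are not known exactly. Their poses are not given: they have to be found in the camera images.
- port (a point): Centre of the port, a vertical round hole 26 mm in diameter in the steel head plate of the fixed bioreactor, at the level of the plate's top face, 110 mm above the bench; z axis up along the hole. The round head plate is 128 mm in diameter and 12 mm thick, its port exactly in its middle; the glass jar below is 94 mm wide inside and its floor is 94 mm below the plate's top. The vessel stands at a different place and yaw each time.
- cover_knob (a point): Point to grip on the knob of the port cover: on the axis of the round upright black knob (14 mm in diameter, 34 mm tall), 8 mm below its top and 26 mm above the cover. The knob stands in the middle of the cover, a steel disc 38 mm across whose top lies 7 mm above the head plate; the knob's top is 41 mm above the head plate. The knob travels level on a circle of 45 mm radius about cover_pivot.
- cover_pivot (a point): The vertical axis on which the cover turns, at the top face of the head plate, 45 mm from the port's centre. A flat bar joins it to the disc; at the pivot nothing rises more than 9 mm above the plate.
- port_cover (a joint): Angle of the port cover (rad): 0 = disc right over the port, growing as it turns anticlockwise seen from above, to its stop at 1.75. It starts between 0 and 0.3. It turns stiffly (about 1 to 2 N at the knob) and stays where it is left.
- probe_head (a point): Centre (half-way up) of the probe's head, a black upright cylinder 26 mm in diameter and 60 mm tall: the place to grip. The z axis runs up along the probe. The probe weighs about 0.14 kg. A straight steel stem 12 mm in diameter and 115 mm long runs down from the head's underside, so that the stem's tip is 145 mm below this point. At the start the probe hangs upright in one of the rack's three holes, its head resting on the rack.
- probe_ring (a point): Middle of the ring mark, a 4 mm wide black band on the probe's stem, on its axis, 85 mm below probe_head and 60 mm above the tip. It is hidden below the rack's top at the start.
- probe_tip (a point): The lower end of the probe's stem, on its axis.
- rack_mid (a point): Middle of the top of the fixed white rack, 130 mm above the bench, at its middle hole. The top is 64 mm (x) by 230 mm (y) and 10 mm thick; its three 17 mm holes lie in a row along the y axis, 70 mm apart. The probe must be raised 115 mm to be clear of the rack's top, and a further 16 mm to pass over the other rods' heads.
- rod_a_head (a point): Centre of the head of another rod in the rack, to be left alone: squat square black head, 26 mm wide and 16 mm tall, standing on the rack's top.
- rod_b_head (a point): The same for a second such rod, in the third hole, to be left alone.
- bottle_mid (a point): Half-way up a small glass bottle with a blue cap, 64 mm in diameter and 115 mm tall, to be left alone.
- dishes_mid (a point): Centre of a stack of clear flat dishes, 90 mm in diameter and 45 mm tall, to be left alone.
Not all that is in view belongs to the job. Leave any red look-alike of the part that bears probe_head alone.

How it is judged:
By the outcome, as a careful person would: the job done as asked, in the order asked, and still so for the second after the job is handed in, while the arm keeps its last pose, push and grip.
It also fails if it takes over 64 s, if anything falls off the work surface, if the arm or the gripper's body presses on something with over 40 N, if the wrist force passes 120 N, or if a joint passes its speed limit or range.

## Robot

A 6-joint arm with a two-finger parallel gripper is mounted at the origin on the work surface. World frame = base frame: x ahead of the robot, y to its left, z up, the work surface at z = 0. Lengths are in m, angles in rad, forces in N, time in s.
With the tool pointing down it reaches from about 0.425 to 1.125 m from the base axis. Payload 14.9 kg.
Tool frame: the origin (TCP) lies between the finger pads; the fingertips stand 14 mm ahead of it and the grasp point (between the pads) lies 5 mm behind it; z points along the fingers, y is the line along which they close (so a half turn about z gives the same grasp; the last joint's range is limited). The gripper opens to 91 mm and grips with 3 to 60 N. Pads are 32 mm wide; open, the fingers measure 118 mm over their backs; the gripper's body (76 mm by 178 mm) begins 60 mm behind the grasp point.
Start: joints at [-1.18, 0.379, 1.734, -0, 1.028, -0.033], TCP at [0.288, -0.638, 0.228] pointing down, gripper open.
Joint ranges: [-2.77, 2.77], [-0.74, 2.19], [0, 2.66], [-1.06, 4.2], [0.31, 2.87], [-3.08, 3.08]. Speed limits (rad/s): [1.89, 1.89, 2.39, 3.14, 3.14, 3.14].

## Interface

Orientations are given as a unit quaternion [x, y, z, w].
In Python, from station import env gives the robot as it stands.
- The arm moves only by the shell command python3 -m crank 'ROWS' [FORCE]. ROWS is JSON, a list of rows, each a list of 7 numbers: the shift along the tool's x, y, z in mm, then the turn, a rotation vector about the tool's x, y, z in degrees, then the opening, from -1 (shut) to 1 (fully open). A call has 1 to 8 rows; each row shifts and turns the commanded pose from where the row before left it, along the tool's axes as they then stand; what a row does not reach is not made up. A row lasts 1/12 s, in which the tool goes at most 41.7 mm and 7.16 degrees, less where a joint would pass 70% of its speed; a pose out of reach is approached as far as the arm can. A call with a gripper value outside its range is refused whole. The fingers move at their own pace and stop on an object; FORCE is the grip in N (left out, the last holds). Time passes only in rows, so rows that do not move let the fingers close. It gives the time, the measured TCP pose, the force, the opening and the grip force at its end, in the units of the state.
- env.state(): the state, without advancing time (a new reading comes with each control period).
- env.camera(name): name is "scene" or "side" or "wrist"; returns (picture, depth): 400x640x3 uint8, red, green, blue; 400x640 float32, m along the optical axis (not along the pixel's ray), 0 where there is no reading.
- env.camera_info(name): a dict with "camera_matrix" (3x3 intrinsics, pixels), "position" and "orientation" of the camera in the world. Camera axes: x right, y down, z forward; pixel columns grow to the right and rows downward; lengths in m; the calibration is good to about 2 mm. The wrist camera is an equidistant fisheye: a pixel r from the principal point sees the ray r / f radians off the axis. A picture is of the moment at which its call begins: read the wrist's pose just before it. camera_info takes no time and is no camera call; for the wrist camera it gives the pose at the moment of the call.
- env.close_job(): hands the job in; it is judged then, once.
Trained networks look in the newest picture that a camera, given by its name, has taken for a name from the list of things; names that differ only in an ending like _2 or _b are one class to them, and where a whole thing is asked for, a point or a joint stands for the part that bears it (a point fixed in the world has none). Each returns a list of dicts, best first, with "conf" (0 to 1); they miss things now and then, are a little off and sometimes report something else, mostly with a low value. They report only what shows in the picture. A call takes as long as a camera call. They do not tell look-alikes from the thing itself.
- env.search_frame(target, camera): "rect" ([left, top, width, height] in pixels, round what is visible of it).
The state is a dict: "time": time; "qpos": joint angles; "qvel": joint speeds; "effort": joint torques, N m; "position": TCP position; "tool_rot": TCP orientation; "ft_force": force on the tool from outside, world axes, zero at the start; "wrist_torque": the same for the moment, N m; "grip_width": finger opening in m; "grasp_force": force on a finger pad.
Only numpy, scipy, OpenCV 4.12 (cv2) and the standard library are available. Lean on these libraries where they do the work, as an engineer would, in place of code of your own. Each camera call takes 0.05 s, during which the arm holds its last target. There are 200 camera calls.

## Working session

There is one attempt and no reset: what is moved stays moved. The work goes in short steps, Python scripts to look and compute and a shell command to move; the robot and the scene stay as the last step left them, time stands still between calls to the robot, and variables do not carry over. Pictures are saved under pics/ and viewed, at most 10 in all, crops included, and the job is handed in when it is done.

```bash
ls; mkdir -p pics; cat > h.py <<'E'
import numpy as np, cv2
from scipy.spatial.transform import Rotation as R
from station import env
def look(cam,name=None):
    info=env.camera_info(cam); p,d=env.camera(cam)
    if name: cv2.imwrite(f'pics/{name}.png',p[:,:,::-1])
    return p,d,info
def world(info,d,u,v,fish=False):
    K=np.array(info['camera_matrix']);u=np.asarray(u,float);v=np.asarray(v,float)
    x=(u-K[0,2])/K[0,0];y=(v-K[1,2])/K[1,1]
    if fish:
        r=np.hypot(x,y)+1e-12;t=np.tan(r)/r;x=x*t;y=y*t
    P=np.stack([x*d,y*d,d*np.ones_like(x)],-1)
    return R.from_quat(info['orientation']).apply(P.reshape(-1,3)).reshape(P.shape)+np.array(info['position'])
def cloud(info,d,fish=False):
    v,u=np.mgrid[:d.shape[0],:d.shape[1]]
    P=world(info,d,u,v,fish);P[d<=0]=np.nan
    return P
E
python3 - <<'E'
from h import *
s=env.state();print(s['time'],s['position'],s['tool_rot'])
out=[]
for c in ('scene','side'):
    p,d,i=look(c,c); np.savez(f'{c}.npz',p=p,d=d)
    print(c,i)
    P=cloud(i,d)
    for t in ('port','cover_knob','probe_head','rack_mid','rod_a_head','bottle_mid','dishes_mid','port_cover'):
        for r in env.search_frame(t,c)[:3]:
            l,tp,w,h=r['rect'];q=P[int(tp):int(tp+h)+1,int(l):int(l+w)+1].reshape(-1,3)
            cx=P[min(399,int(tp+h/2)),min(639,int(l+w/2))]
            print(t,round(r['conf'],2),np.round(r['rect']),np.round(cx,3))
E
```

```text
pics
0.0 [ 0.28770242 -0.63772404  0.22727656] [ 9.77634668e-01  2.10309655e-01 -8.67276699e-05 -5.45085537e-04]
scene {'camera_matrix': array([[382.12225043,   0.        , 313.80539916],
       [  0.        , 382.12225043, 198.04427535],
       [  0.        ,   0.        ,   1.        ]]), 'position': array([1.16098443, 0.01322724, 0.95540215]), 'orientation': array([ 0.64371964,  0.70657455, -0.21378435, -0.20167716])}
port 0.49 [314. 234.  27.  35.] [0.729 0.014 0.084]
cover_knob 0.68 [386. 167.  18.  44.] [0.553 0.183 0.131]
probe_head 0.73 [389. 165.  13.  46.] [0.554 0.181 0.141]
probe_head 0.73 [350. 153.  16.  45.] [0.509 0.085 0.123]
rack_mid 0.93 [372. 171.  93.  54.] [0.48  0.279 0.001]
rod_a_head 0.56 [412. 178.  15.  26.] [0.547 0.248 0.127]
rod_a_head 0.23 [264. 178.  20.  15.] [ 0.565 -0.143  0.122]
bottle_mid 0.95 [315. 235.  26.  34.] [0.731 0.019 0.089]
dishes_mid 0.69 [183. 165.  34.  28.] [ 0.507 -0.377  0.043]
port_cover 0.66 [264. 177.  18.  14.] [ 0.562 -0.143  0.127]
side {'camera_matrix': array([[511.21127224,   0.        , 324.11535108],
       [  0.        
[... 155 characters left out ...]
 array([-0.09201895,  0.90152417, -0.42064818,  0.04291608])}
port 0.98 [314. 157.  55.  68.] [ 0.554 -0.086  0.107]
port 0.52 [320. 243.  12.  34.] [0.535 0.199 0.169]
cover_knob 0.77 [335. 160.  15.  22.] [ 0.562 -0.142  0.128]
cover_knob 0.32 [366. 139.  30.  31.] [ 0.484 -0.346  0.046]
probe_head 0.63 [352. 217.  13.  58.] [0.484 0.094 0.116]
probe_head 0.59 [318. 243.  15.  31.] [0.536 0.196 0.171]
rack_mid 0.81 [308. 252.  36. 141.] [0.51  0.321 0.145]
rod_a_head 0.69 [318. 287.  18.  19.] [0.52  0.265 0.145]
bottle_mid 0.85 [258. 207.  29.  45.] [0.692 0.042 0.074]
dishes_mid 0.81 [366. 140.  32.  27.] [ 0.482 -0.349  0.048]
port_cover 0.69 [336. 162.  15.  16.] [ 0.562 -0.142  0.128]
```

View pics/scene.png

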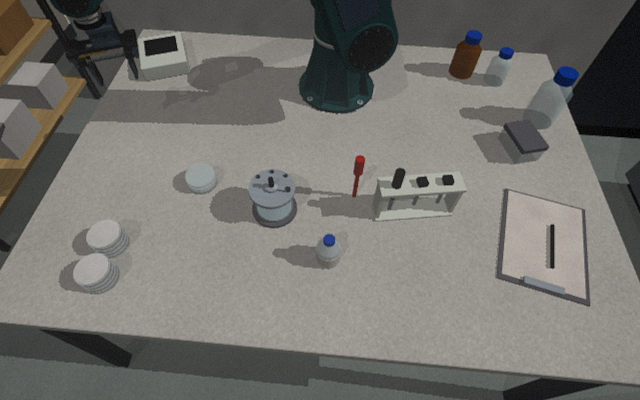

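View pics/side.png

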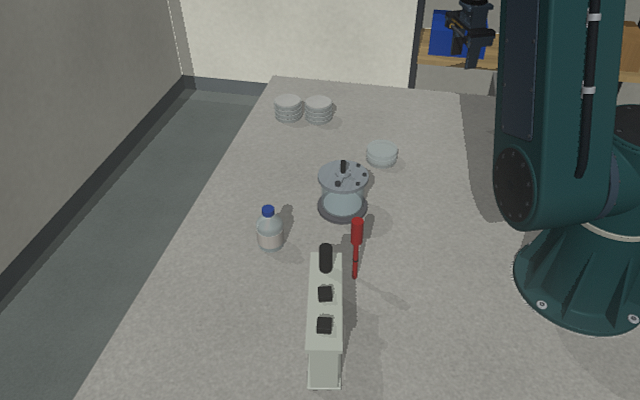

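The scene view shows the vessel at (272,190) with its cover and knob near (270,182), the probe (black, tall head) at (398,178), the other rods at (422,182) and (447,180), and the red decoy at (358,165). In the side view the knob is at (342,166), the probe at (326,257) and the decoy at (357,232).

```bash
python3 - <<'E'
from h import *
for c in ('scene','side'):
    z=np.load(c+'.npz');i=env.camera_info(c);P=cloud(i,z['d']);p=z['p'].astype(int)
    x,y,h=P[...,0],P[...,1],P[...,2]
    ves=(np.hypot(x-.56,y+.13)<.11)
    m=ves&(h>.10)&(h<.121);q=P[m]; 
    (cx,cy),r=cv2.minEnclosingCircle(q[:,:2].astype(np.float32))
    print(c,'plate',m.sum(),np.median(q,0),'circ',cx,cy,r, 'mm',q.min(0),q.max(0))
    dark=p.max(-1)<70
    m=ves&(h>.128);print('knob',m.sum(),np.nanmean(P[m],0),P[m].max(0),P[m].min(0))
    m=(abs(x-.53)<.05)&(abs(y-.19)<.05)&(h>.138)&(h<.2);print('probe',m.sum(),P[m].mean(0),P[m].min(0),P[m].max(0))
    m=(abs(x-.53)<.05)&(abs(y-.24)<.15)&(h>.12)&(h<.138)&(p.min(-1)>110);print('rack',m.sum(),P[m].min(0),P[m].max(0))
a=[]
for c,(u,v) in (('scene',(272,192)),('side',(343,185))):
    im=cv2.imread(f'pics/{c}.png')[v-35:v+35,u-35:u+35];a.append(cv2.resize(im,(400,400),interpolation=cv2.INTER_CUBIC))
cv2.imwrite('pics/z.png',np.hstack(a))
E
```

```text
scene plate 1405 [ 0.57318905 -0.14664305  0.10888169] circ 0.5649062991142273 -0.149776890873909 0.06486253440380096 mm [ 0.50097021 -0.21233309  0.10001058] [ 0.6290078  -0.08587866  0.12048371]
knob 37 [ 0.56765253 -0.14848582  0.14475716] [ 0.57297829 -0.14273642  0.15216307] [ 0.55873991 -0.15487051  0.13049287]
probe 186 [0.54613447 0.18390185 0.17109845] [0.52128891 0.17217525 0.13818192] [0.55450283 0.23988626 0.19145086]
rack 1264 [0.48017908 0.13575653 0.12001186] [0.57825148 0.37338921 0.13457622]
side plate 1304 [ 0.55682179 -0.13701059  0.10925633] circ 0.5603731274604797 -0.14862558245658875 0.06645403802394867 mm [ 0.49768424 -0.21387458  0.10002486] [ 0.62405603 -0.08342766  0.12097602]
knob 49 [ 0.56081298 -0.1458854   0.14168557] [ 0.56665178 -0.13864401  0.15253676] [ 0.55556978 -0.15807556  0.12806389]
probe 349 [0.53535474 0.19202686 0.17144026] [0.51567248 0.17160364 0.1381221 ] [0.54974893 0.2392481  0.19286264]
rack 2641 [0.480049   0.13565027 0.1201035 ] [0.57569196 0.37337492 0.13346774]
```

View pics/z.png

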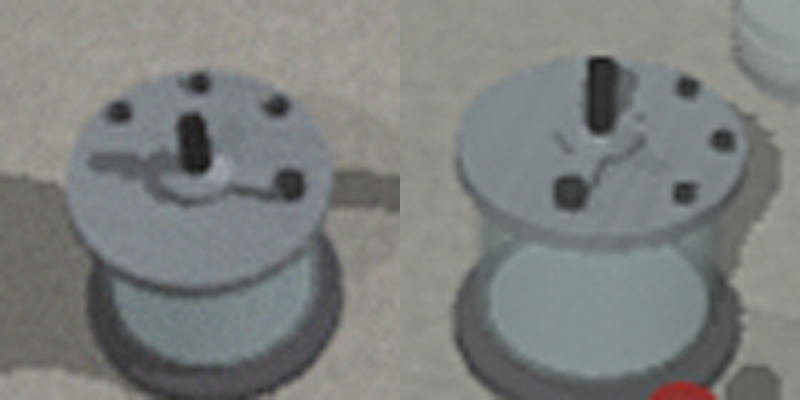

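The crops show the cover about over the port, with its bar leading to the pivot on the +y side of the plate (left crop (290,185)). I'll go above the vessel and look with the wrist camera.

```bash

python3 -m crank '[[28.2,-20.8,-2,0,0,0,1],[28.2,-20.8,-2,0,0,0,1],[28.2,-20.8,-2,0,0,0,1],[28.2,-20.8,-2,0,0,0,1],[28.2,-20.8,-2,0,0,0,1],[28.2,-20.8,-2,0,0,0,1],[28.2,-20.8,-2,0,0,0,1],[28.2,-20.8,-2,0,0,0,1]]'
python3 -m crank '[[28.2,-20.8,-2,0,0,0,1],[28.2,-20.8,-2,0,0,0,1],[28.2,-20.8,-2,0,0,0,1],[28.2,-20.8,-2,0,0,0,1],[28.2,-20.8,-2,0,0,0,1],[28.2,-20.8,-2,0,0,0,1],[28.2,-20.8,-2,0,0,0,1],[28.2,-20.8,-2,0,0,0,1]]'
python3 -m crank '[[0,0,0,0,0,-6.6,1],[0,0,0,0,0,-6.6,1],[0,0,0,0,0,-6.6,1],[0,0,0,0,0,-6.6,1],[0,0,0,0,0,-6.6,1],[0,0,0,0,0,-6.6,1],[0,0,0,0,0,-6.6,1],[0,0,0,0,0,-6.6,1]]'
python3 - <<'E'
from h import *
s=env.state();print(s['time'],s['position'],np.round(R.from_quat(s['tool_rot']).as_matrix(),3),s['qpos'])
p,d,i=look('wrist','w1');print(i);np.savez('w1.npz',p=p,d=d,**i)
for t in ('port','cover_knob','port_cover','cover_pivot'):
    for r in env.search_frame(t,'wrist')[:2]: print(t,r)
E
```

```text
time: 1.57
position: [0.4256, -0.3921, 0.2442]
tool_rot: [0.978, 0.21, 0.0, 0.0]
ft_force: [0.5, 0.4, -0.1]
grip_width: 0.0909
grasp_force: 0.0
time: 2.23
position: [0.5629, -0.1475, 0.2603]
tool_rot: [0.978, 0.21, 0.0, 0.0]
ft_force: [0.3, -2.0, 0.1]
grip_width: 0.091
grasp_force: 0.0
time: 2.9
position: [0.5623, -0.1492, 0.26]
tool_rot: [0.78, 0.625, 0.0, 0.0]
ft_force: [0.4, -0.1, 0.4]
grip_width: 0.0913
grasp_force: 0.0
2.9 [ 0.56230859 -0.14917201  0.2600104 ] [[ 0.218  0.976  0.   ]
 [ 0.976 -0.218 -0.   ]
 [-0.     0.    -1.   ]] [-2.99370464e-01  1.56004233e-01  1.95769994e+00 -8.51639433e-06
  1.02774648e+00 -7.96548615e-02]
{'camera_matrix': array([[309.70691629,   0.        , 318.87048559],
       [  0.        , 309.70691629, 197.01274996],
       [  0.        ,   0.        ,   1.        ]]), 'position': array([ 0.5798055 , -0.06828227,  0.41686079]), 'orientation': array([ 0.98287684, -0.10909848, -0.01609689,  0.14761951])}
port {'rect': [257.2, 117.8, 126.5, 128.8], 'conf': 0.87}
cover_knob {'rect': [301.4, 147.6, 39.4, 58.0], 'conf': 0.75}
port_cover {'rect': [303.4, 151.0, 37.9, 57.0], 'conf': 0.69}
cover_pivot {'rect': [259.9, 117.8, 119.6, 125.0], 'conf': 0.65}
```

View pics/w1.png

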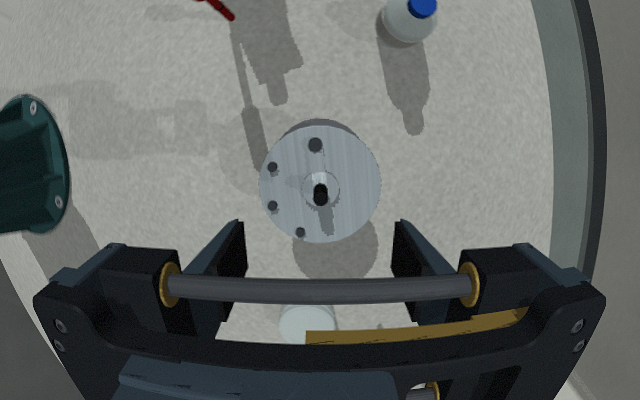

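Plate is centred near (320,183), knob near (321,192), pivot boss at (315,145), and the three bolts on the left.

```bash
cat > ves.py <<'E'
from h import *
def plate(P,c=(.5625,-.149)):
    h=P[...,2];m=(np.hypot(P[...,0]-c[0],P[...,1]-c[1])<.09)&(abs(h-.11)<.004)
    q=P[m];(cx,cy),r=cv2.minEnclosingCircle(q[:,:2].astype(np.float32))
    hull=cv2.convexHull(q[:,:2].astype(np.float32))[:,0]; (ex,ey),ax,_=cv2.fitEllipse(hull)
    return np.array([cx,cy,r]),np.array([ex,ey,*ax]),np.median(h[m])
E
python3 - <<'E'
from ves import *
z=np.load('w1.npz');i=dict(z);d=z['d'];P=cloud(i,d,True)
print(plate(P))
print('pivot',P[145,315],world(i,1.,315,145,True))
m=(np.hypot(P[...,0]-.5625,P[...,1]+.149)<.06)
k=m&(P[...,2]>.140);print('knob top',k.sum(),P[k].mean(0),P[k].min(0),P[k].max(0))
k=m&(P[...,2]>.1145)&(P[...,2]<.125)
q=P[k];print('raised',k.sum(),q.min(0),q.max(0))
for y in range(130,216,4): print(''.join('%4d'%(1000*P[y,x,2]-110) for x in range(262,378,4)))
E
```

```text
(array([ 0.56197804, -0.14989464,  0.06422476]), array([ 0.56227893, -0.14984031,  0.12702386,  0.12721182]), np.float64(0.11007575883900639))
pivot [ 0.56779319 -0.10549137  0.11935517] [ 0.53919854 -0.19406559 -0.58884058]
knob top 44972 [ 0.56745918 -0.12896411  0.34657132] [ 0.50935064 -0.19364352  0.141297  ] [ 0.62245664 -0.10400006  0.38263664]
raised 1395 [ 0.50509786 -0.19668363  0.11450896] [ 0.58146529 -0.09789179  0.12494911]
-108-109-108-109-109-109-109 -96 -97   0   0   0   0   0   0   1   0   0   0  -1   0 -96 -99-109-109-110-110-109-109
-109-111-106-110-109-107  -2   0  -1   0   0   0   0   0  -1   1   0   1   0   0   0   0  -1 -98-108-112-109-110-110
-110-109-110-110-110  -1   0  -1   0   0   0   0  -1   4   0   0   0   1   0   0   0   1   0   1 -98-109-109-109-110
-109-110-109-111   0   0   0   0   0   0   1   0   8   9  10   0   0   0   0   1   1  -1   0   0   0   0-109-108-108Traceback (most recent call last):
  File "<stdin>", line 9, in <module>
  File "<stdin>", line 9, in <genexpr>
ValueError: cannot convert float NaN to integer
```

```bash
python3 - <<'E'
from ves import *
z=np.load('w1.npz');i=dict(z);d=z['d'];P=cloud(i,d,True);h=P[...,2]
m=(np.hypot(P[...,0]-.5622,P[...,1]+.149)<.05)
k=m&(h>.148)&(h<.154);print('knob top',k.sum(),P[k].mean(0),P[k].min(0),P[k].max(0))
k=m&(h>.1155)&(h<.1185)&(P[...,1]<-.125);q=P[k][:,:2];print('disc',k.sum(),cv2.minEnclosingCircle(q.astype(np.float32)))
k=m&(h>.1175)&(h<.122)&(P[...,1]>-.12)&(P[...,0]>.555);q=P[k][:,:2];print('pivot',k.sum(),cv2.minEnclosingCircle(q.astype(np.float32)))
E
```

```text
knob top 182 [ 0.5628285  -0.14944184  0.15075063] [ 0.55604842 -0.15642534  0.14827364] [ 0.56951123 -0.14253236  0.15261605]
disc 821 ((0.551156759262085, -0.15674951672554016), 0.03690047562122345)
pivot 200 ((0.5671552419662476, -0.11001744866371155), 0.010708987712860107)
```

```bash

python3 -m crank '[[0,0,8,0,0,0,-0.12],[0,0,15,0,0,0,-0.12],[0,0,15,0,0,0,-0.12],[0,0,17,0,0,0,-0.12],[0,0,17,0,0,0,-0.12],[0,0,20,0,0,0,-0.12],[0,0,17,0,0,0,-0.12],[0,0,13,0,0,0,-0.12]]' 5
python3 -m crank '[[0,0,0,0,0,0,-0.6],[0,0,0,0,0,0,-0.8],[0,0,0,0,0,0,-0.9],[0,0,0,0,0,0,-0.9],[0,0,0,0,0,0,-0.9]]' 5
```

```text
time: 3.82
position: [0.5616, -0.149, 0.1359]
tool_rot: [0.783, 0.622, -0.0, -0.001]
ft_force: [0.4, -1.0, 0.1]
grip_width: 0.0416
grasp_force: 0.0
time: 4.23
position: [0.563, -0.1494, 0.139]
tool_rot: [0.782, 0.623, 0.001, 0.001]
ft_force: [1.0, -0.3, 2.5]
grip_width: 0.014
grasp_force: 5.0
```

```bash

python3 -m crank '[[0.9,5.4,0,0,0,-7,-0.9],[0.9,5.4,0,0,0,-7,-0.9],[0.9,5.4,0,0,0,-7,-0.9],[0.9,5.4,0,0,0,-7,-0.9],[0.9,5.4,0,0,0,-7,-0.9],[0.9,5.4,0,0,0,-7,-0.9]]' 10
python3 -m crank '[[0.9,5.4,0,0,0,-7,-0.9],[0.9,5.4,0,0,0,-7,-0.9],[0.9,5.4,0,0,0,-7,-0.9],[0.9,5.4,0,0,0,-7,-0.9],[0.9,5.4,0,0,0,-7,-0.9],[0.9,5.4,0,0,0,-7,-0.9],[0.9,5.4,0,0,0,-7,-0.9],[0,0,0,0,0,0,-0.9]]'
```

```text
time: 4.73
position: [0.5942, -0.1416, 0.139]
tool_rot: [0.504, 0.863, 0.0, 0.001]
ft_force: [-1.3, 0.7, 2.5]
grip_width: 0.0133
grasp_force: 10.0
time: 5.4
position: [0.6131, -0.1088, 0.1389]
tool_rot: [0.101, 0.995, -0.0, 0.001]
ft_force: [2.0, 0.5, 4.6]
grip_width: 0.0137
grasp_force: 10.0
```

```bash

python3 -m crank '[[0,0,0,0,0,0,-0.3],[0,0,0,0,0,0,-0.12],[0,0,0,0,0,0,-0.12],[0,0,-10,0,0,0,-0.12],[0,0,-20,0,0,0,-0.12],[0,0,-35,0,0,0,-0.12],[0,0,-40,0,0,0,-0.12],[0,0,-40,0,0,0,0]]' 10
python3 -m crank '[[0,0,-16,0,0,7.1,1],[0,0,0,0,0,7.1,1],[0,0,0,0,0,7.1,1],[0,0,0,0,0,7.1,1],[0,0,0,0,0,7.1,1],[0,0,0,0,0,7.1,1],[0,0,0,0,0,7.1,1],[0,0,0,0,0,7.1,1]]'
python3 -m crank '[[0,0,0,0,0,7.1,1],[0,0,0,0,0,7.1,1],[0,0,0,0,0,7.1,1],[0,0,0,0,0,0,1]]'
python3 - <<'E'
from h import *
s=env.state();print(s['position'],R.from_quat(s['tool_rot']).as_matrix()[:,0])
E
python3 -m crank '[[35,-9,0,0,0,0,1],[35,-9,0,0,0,0,1],[35,-9,0,0,0,0,1],[35,-9,0,0,0,0,1],[35,-9,0,0,0,0,1],[35,-9,0,0,0,0,1],[35,-9,0,0,0,0,1],[35,-9,0,0,0,0,1]]'
python3 -m crank '[[0,0,0,0,0,0,1],[0,0,0,0,0,0,1],[0,0,0,0,0,0,1]]'
cat > w.py <<'E'
import sys
from h import *
s=env.state();M=R.from_quat(s['tool_rot']).as_matrix();print(s['time'],s['position'],M.round(3).tolist(),s['qpos'].round(2))
p,d,i=look('wrist',sys.argv[1]);np.savez(sys.argv[1]+'.npz',p=p,d=d,**i)
E
python3 w.py w2
python3 - <<'E'
from h import *
for r in env.search_frame('probe_head','wrist')[:2]: print(r)
i=dict(np.load('w2.npz'));P=cloud(i,i['d'],True);h=P[...,2]
near=(np.hypot(P[...,0]-.54,P[...,1]-.19)<.03)
for a,b in ((.183,.2),(.14,.175)):
    k=near&(h>a)&(h<b);q=P[k];print(k.sum(),q.mean(0),q.min(0),q.max(0),cv2.minEnclosingCircle(q[:,:2].astype(np.float32)))
E
```

```text
time: 6.07
position: [0.6117, -0.1094, 0.2849]
tool_rot: [0.105, 0.995, 0.0, -0.0]
ft_force: [1.1, -0.5, -0.9]
grip_width: 0.0441
grasp_force: 0.0
time: 6.73
position: [0.6121, -0.1095, 0.2997]
tool_rot: [0.568, 0.823, 0.0, 0.0]
ft_force: [0.0, 0.9, -0.5]
grip_width: 0.0908
grasp_force: 0.0
time: 7.07
position: [0.6122, -0.1095, 0.2996]
tool_rot: [0.71, 0.704, 0.0, 0.0]
ft_force: [1.0, 0.4, -0.0]
grip_width: 0.0911
grasp_force: 0.0
[ 0.61217657 -0.10950189  0.29957179] [ 7.83031749e-03  9.99969340e-01 -7.08655736e-05]
time: 7.73
position: [0.5396, 0.1721, 0.2996]
tool_rot: [0.706, 0.708, 0.0, 0.0]
ft_force: [0.3, 0.2, 0.5]
grip_width: 0.0911
grasp_force: 0.0
time: 7.98
position: [0.5404, 0.1705, 0.2992]
tool_rot: [0.706, 0.708, 0.0, 0.0]
ft_force: [-0.1, 0.7, -0.3]
grip_width: 0.091
grasp_force: 0.0
7.9833 [0.54041684 0.17047637 0.29924449] [[-0.002, 1.0, 0.0], [1.0, 0.002, -0.0], [-0.0, 0.0, -1.0]] [ 0.26  0.09  1.96 -0.    1.1   0.26]
{'rect': [263.0, 211.0, 28.3, 69.0], 'conf': 0.75}
{'rect': [304.7, 158.5, 30.0, 38.9], 'conf': 0.62}
648 [0.53833181 0.18555074 0.18977433] [0.52649272 0.17138132 0.1831421 ] [0.55059107 0.19784591 0.19209593] ((0.5381760001182556, 0.18464893102645874), 0.013392412103712559)
162 [0.53863725 0.19468059 0.1582273 ] [0.52570525 0.18536677 0.14007431] [0.55160039 0.19793239 0.17494936] ((0.5386373996734619, 0.18648874759674072), 0.0130320955067873)
```

View pics/w2.png

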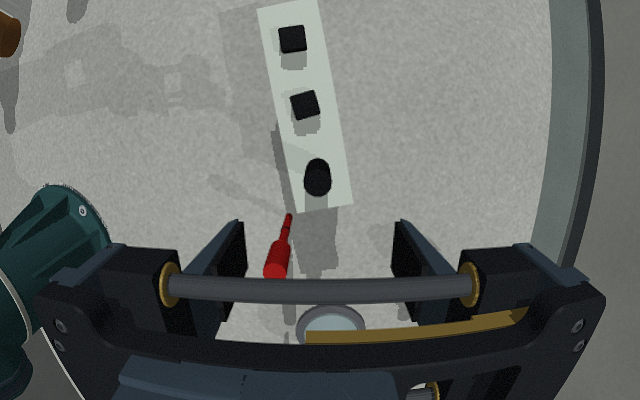

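The probe is at (317,178) in this view, clear of the decoy at (277,255) and rods at (304,104) and (292,39). Its head centre is at (0.538, 0.185).

```bash

python3 -m crank '[[14.5,-2.2,0,0,0,0,0.3],[0,0,15,0,0,0,0.3],[0,0,25,0,0,0,0.3],[0,0,25,0,0,0,0.3],[0,0,25,0,0,0,0.3],[0,0,22,0,0,0,0.3],[0,0,19,0,0,0,0.3],[0,0,13,0,0,0,0.3]]' 30
python3 -m crank '[[0,0,0,0,0,0,0.3],[0,0,0,0,0,0,0],[0,0,0,0,0,0,-0.2],[0,0,0,0,0,0,-0.5],[0,0,0,0,0,0,-0.8],[0,0,0,0,0,0,-0.8],[0,0,0,0,0,0,-0.8],[0,0,0,0,0,0,-0.8]]'
```

```text
time: 8.75
position: [0.5379, 0.1839, 0.1531]
tool_rot: [0.708, 0.707, -0.001, -0.0]
ft_force: [-0.4, 0.5, -0.0]
grip_width: 0.0593
grasp_force: 0.0
time: 9.42
position: [0.5385, 0.1853, 0.1556]
tool_rot: [0.707, 0.707, 0.0, 0.0]
ft_force: [-0.9, -0.7, 6.7]
grip_width: 0.026
grasp_force: 30.0
```

```bash

python3 -m crank '[[0,0,-5,0,0,0,-0.8],[0,0,-12,0,0,0,-0.8],[0,0,-20,0,0,0,-0.8],[0,0,-25,0,0,0,-0.8],[0,0,-30,0,0,0,-0.8],[0,0,-30,0,0,0,-0.8],[0,0,-25,0,0,0,-0.8],[0,0,-15,0,0,0,-0.8]]' 40
python3 -m crank '[[0,0,-8,0,0,0,-0.8],[0,0,0,0,0,0,-0.8],[-10,0.7,0,0,0,0,-0.8],[-20,1.4,0,0,0,0,-0.8],[-28,2,0,0,0,0,-0.8],[-30,2.2,0,0,0,0,-0.8],[-30,2.2,0,0,0,0,-0.8],[-30,2.2,0,0,0,0,-0.8]]'
python3 -m crank '[[-30,2.2,0,0,0,0,-0.8],[-30,2.2,0,0,0,0,-0.8],[-30,2.2,0,0,0,0,-0.8],[-30,2.2,0,0,0,0,-0.8],[-28,2,0,0,0,0,-0.8],[-20,1.4,0,0,0,0,-0.8],[-14,1,0,0,0,0,-0.8],[-4,0,0,0,0,0,-0.8]]'
python3 -m crank '[[0,0,0,0,0,0,-0.8],[0,0,0,0,0,0,-0.8],[0,0,0,0,0,0,-0.8],[0,0,0,0,0,0,-0.8]]'
python3 w.py w3
python3 - <<'E'
from ves import *
i=dict(np.load('w3.npz'));P=cloud(i,i['d'],True);print(plate(P))
a=[i['p'][:,:,::-1][60:300,200:440]]
for c in ('scene','side'):
    p,d,n=look(c,'c_'+c);np.savez('c_'+c+'.npz',p=p,d=d)
    # project port
    q=R.from_quat(n['orientation']).inv().apply(np.array([.562,-.15,.16])-n['position']);K=n['camera_matrix']
    u,v=int(K[0,0]*q[0]/q[2]+K[0,2]),int(K[1,1]*q[1]/q[2]+K[1,2]);print(c,u-50,v-70);a.append(p[v-70:v+50,u-50:u+50,::-1])
a=[cv2.resize(x,(266,320),interpolation=cv2.INTER_CUBIC) for x in a];cv2.imwrite('pics/m3.png',np.hstack(a))
E
```

```text
time: 10.08
position: [0.5388, 0.1854, 0.3211]
tool_rot: [0.707, 0.707, 0.002, 0.001]
ft_force: [0.1, 0.0, -1.1]
grip_width: 0.0257
grasp_force: 40.0
time: 10.75
position: [0.5479, 0.0353, 0.3233]
tool_rot: [0.707, 0.707, -0.001, -0.001]
ft_force: [0.6, -0.2, -1.5]
grip_width: 0.025
grasp_force: 40.0
time: 11.42
position: [0.5613, -0.1507, 0.3236]
tool_rot: [0.708, 0.706, -0.001, -0.001]
ft_force: [-0.1, -0.1, -1.3]
grip_width: 0.0254
grasp_force: 40.0
time: 11.75
position: [0.562, -0.1479, 0.3248]
tool_rot: [0.707, 0.707, -0.0, -0.0]
ft_force: [-0.0, -1.2, -1.0]
grip_width: 0.0254
grasp_force: 40.0
11.75 [ 0.5619638  -0.14789205  0.32484017] [[-0.001, 1.0, -0.0], [1.0, 0.001, 0.0], [0.0, -0.0, -1.0]] [-0.3   0.09  1.91  0.    1.15 -0.3 ]
(array([ 0.56900102, -0.14435732,  0.07313973]), array([ 0.56431144, -0.14811939,  0.12456286,  0.13722984]), np.float64(0.11007503530315343))
scene 219 105
side 293 87
```

View pics/m3.png

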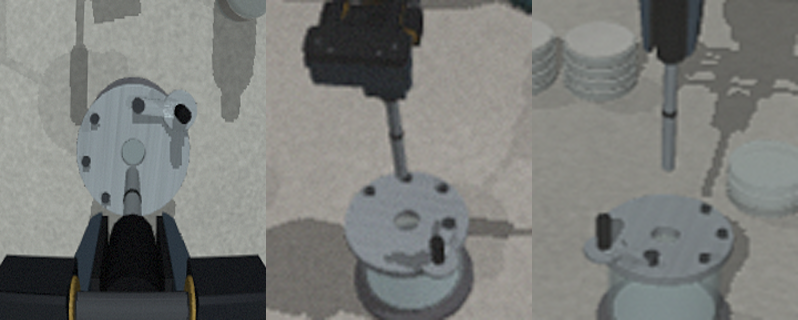

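The port is open with the cover aside, and the stem hangs over it. Next I measure the stem axis and the hole with each camera.

```bash
cat > meas.py <<'E'
from h import *
from scipy.optimize import least_squares
def hole(i,d,fish,c=(.5622,-.1499)):
    v,u=np.mgrid[:400,:640]
    r=world(i,1.,u,v,fish)-i['position']; Z=r*((.110-i['position'][2])/r[...,2:])+i['position']
    P=cloud(i,d,fish)
    m=(np.hypot(Z[...,0]-c[0],Z[...,1]-c[1])<.019)&(P[...,2]<.1075)
    q=Z[m][:,:2]; return m.sum(),q.mean(0),q.min(0),q.max(0)
def stem(i,d,fish,c,tipz):
    P=cloud(i,d,fish)
    m=(np.hypot(P[...,0]-c[0],P[...,1]-c[1])<.02)&(P[...,2]>max(tipz+.004,.116))&(P[...,2]<tipz+.105)
    q=P[m]; z0=.5*(q[:,2].min()+q[:,2].max())
    f=lambda a:np.hypot(q[:,0]-a[0]-a[2]*(q[:,2]-z0),q[:,1]-a[1]-a[3]*(q[:,2]-z0))-.006
    s=least_squares(f,[c[0],c[1],0,0],loss='soft_l1',f_scale=.001)
    return m.sum(),s.x[:2]-s.x[2:]*(z0-tipz),s.x[2:],z0,q[:,2].min()
def both(i,d,fish,c,tipz):
    h=hole(i,d,fish);s=stem(i,d,fish,c,tipz)
    print(' hole n',h[0],(h[1]*1e3).round(1),'ext',((h[3]-h[2])*1e3).round(1),'| stem n',s[0],'tip',(s[1]*1e3).round(1),'tilt deg',np.degrees(s[2]).round(2),'zmin',s[4].round(4))
E
python3 - <<'E'
from meas import *
i=dict(np.load('w3.npz'));print('wrist');both(i,i['d'],True,(.562,-.148),.185)
for c in ('scene','side'):
    d=np.load('c_'+c+'.npz')['d'];print(c);both(env.camera_info(c),d,False,(.562,-.148),.185)
i=dict(np.load('w1.npz'))
E
```

```text
wrist
 hole n 324 [ 562.1 -149.6] ext [23.4 24. ] | stem n 496 tip [ 561.1 -148.8] tilt deg [0.12 0.06] zmin 0.189
scene
 hole n 72 [ 564. -149.] ext [31.3 34.1] | stem n 131 tip [ 563.1 -148. ] tilt deg [-0.21 -0.03] zmin 0.1903
side
 hole n 62 [ 560.7 -148.1] ext [34.2 31.4] | stem n 184 tip [ 560.4 -148.4] tilt deg [-0.52  0.  ] zmin 0.1895
```

```bash

python3 -m crank '[[-0.8,0.7,5,0,0,0,-0.8],[0,0,10,0,0,0,-0.8],[0,0,12,0,0,0,-0.8],[0,0,12,0,0,0,-0.8],[0,0,8,0,0,0,-0.8],[0,0,3,0,0,0,-0.8],[0,0,0,0,0,0,-0.8],[0,0,0,0,0,0,-0.8]]'
python3 w.py w4
python3 - <<'E'
from meas import *
i=dict(np.load('w4.npz'));both(i,i['d'],True,(.562,-.149),.135)
for c in ('scene','side'):
    p,d,n=look(c);both(n,d,False,(.562,-.149),.135)
E
```

```text
time: 12.57
position: [0.5628, -0.1497, 0.2749]
tool_rot: [0.707, 0.707, -0.0, -0.0]
ft_force: [0.5, -0.3, -2.0]
grip_width: 0.0254
grasp_force: 40.0
12.5667 [ 0.56278195 -0.14967569  0.27490188] [[0.0, 1.0, -0.0], [1.0, -0.0, 0.0], [0.0, -0.0, -1.0]] [-0.3   0.14  1.95 -0.    1.06 -0.3 ]
 hole n 347 [ 562.3 -147.4] ext [25.8 22.2] | stem n 493 tip [ 561.9 -150.6] tilt deg [0.13 0.01] zmin 0.1394
 hole n 69 [ 565.2 -149.9] ext [33.8 30.4] | stem n 116 tip [ 564.3 -150. ] tilt deg [-0.32  0.12] zmin 0.1393
 hole n 58 [ 560.9 -147.1] ext [34.3 24.7] | stem n 169 tip [ 561.2 -150.1] tilt deg [-0.36 -0.19] zmin 0.1395
```

```bash

python3 -m crank '[[1.2,-0.2,4,0,0,0,-0.8],[0,0,8,0,0,0,-0.8],[0,0,10,0,0,0,-0.8],[0,0,10,0,0,0,-0.8],[0,0,10,0,0,0,-0.8],[0,0,10,0,0,0,-0.8],[0,0,10,0,0,0,-0.8],[0,0,8,0,0,0,-0.8]]'
python3 -m crank '[[0,0,6,0,0,0,-0.8],[0,0,5,0,0,0,-0.8],[0,0,3,0,0,0,-0.8],[0,0,0,0,0,0,-0.8],[0,0,0,0,0,0,-0.8],[0,0,0,0,0,0,-0.8]]'
python3 w.py w5
python3 - <<'E'
from meas import *
i=dict(np.load('w5.npz'));both(i,i['d'],True,(.562,-.149),.051)
a=[i['p'][100:260,240:400,::-1]]
for c in ('scene','side'):
    p,d,n=look(c);both(n,d,False,(.562,-.149),.051)
    q=R.from_quat(n['orientation']).inv().apply(np.array([.562,-.15,.13])-n['position']);K=n['camera_matrix']
    u,v=int(K[0,0]*q[0]/q[2]+K[0,2]),int(K[1,1]*q[1]/q[2]+K[1,2]);a.append(p[v-35:v+35,u-35:u+35,::-1])
cv2.imwrite('pics/m5.png',np.hstack([cv2.resize(x,(266,266),interpolation=cv2.INTER_CUBIC) for x in a]))
E
```

```text
time: 13.38
position: [0.5622, -0.1483, 0.2034]
tool_rot: [0.707, 0.707, -0.0, -0.0]
ft_force: [-0.7, 0.5, -1.6]
grip_width: 0.0254
grasp_force: 40.0
time: 13.88
position: [0.5628, -0.1485, 0.1914]
tool_rot: [0.707, 0.707, 0.0, 0.0]
ft_force: [-0.3, -0.4, -0.8]
grip_width: 0.0254
grasp_force: 40.0
13.8833 [ 0.56278461 -0.14849478  0.19138924] [[0.0, 1.0, 0.001], [1.0, -0.0, -0.0], [-0.0, 0.001, -1.0]] [-0.3   0.24  1.99 -0.    0.9  -0.3 ]
 hole n 385 [ 562.3 -146.4] ext [24.5 22.5] | stem n 226 tip [ 562.2 -149.2] tilt deg [-0.08 -0.12] zmin 0.1162
 hole n 46 [ 567.2 -149.4] ext [33.8 32. ] | stem n 33 tip [ 563.5 -146.5] tilt deg [-0.01 -1.52] zmin 0.1173
 hole n 42 [ 562.1 -146.4] ext [33.2 29.9] | stem n 66 tip [ 558.4 -149.7] tilt deg [1.79 0.54] zmin 0.1164
```

View pics/m5.png

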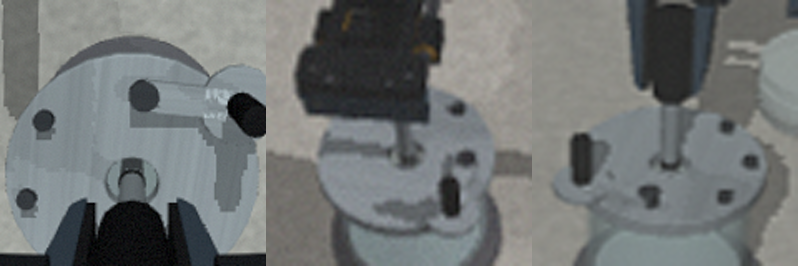

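The stem is centred in the port with the black ring at the hole's rim. I'll check the tip height once before handing in.

```bash
python3 - <<'E'
from meas import *
for n,f,t in (('w3',True,.3248),('w4',True,.2749),('c_scene',False,.3248),('c_side',False,.3248)):
    z=dict(np.load(n+'.npz'));i=z if f else env.camera_info(n[2:]);P=cloud(i,z['d'],f)
    q=P[(np.hypot(P[...,0]-.562,P[...,1]+.149)<.0105)&(P[...,2]>.118)]
    print(n,'expected tip',t-.1406,np.sort(q[:,2])[:6].round(4))
# ring: dark pixels on the stem
for n,f,t in (('w3',True,.3248),('w4',True,.2749),('c_side',False,.3248),('c_scene',False,.3248)):
    z=dict(np.load(n+'.npz'));i=z if f else env.camera_info(n[2:]);P=cloud(i,z['d'],f)
    m=(np.hypot(P[...,0]-.562,P[...,1]+.149)<.009)&(abs(P[...,2]-(t-.0806))<.02)
    g=z['p'].max(-1)[m].astype(float);zz=P[m][:,2];w=np.clip(np.median(g)*.6-g,0,None)
    print(n,'ring expected',t-.0806,'seen',(w*zz).sum()/w.sum(),(w>0).sum())
s=env.state();print(s['position'],s['qvel'].round(4))
E
```

```text
w3 expected tip 0.18419999999999997 [0.1868 0.1869 0.1872 0.1872 0.1884 0.1885]
w4 expected tip 0.13429999999999997 [0.1367 0.1374 0.1375 0.1375 0.1377 0.1387]
c_scene expected tip 0.18419999999999997 [0.184  0.186  0.1861 0.1863 0.1868 0.1903]
c_side expected tip 0.18419999999999997 [0.1836 0.1849 0.1857 0.187  0.187  0.1875]
w3 ring expected 0.24419999999999997 seen 0.24544949320550638 33
w4 ring expected 0.19429999999999997 seen 0.19535369159397634 33
c_side ring expected 0.24419999999999997 seen 0.243452646612991 7
c_scene ring expected 0.24419999999999997 seen 0.2449126166545625 3
[ 0.56267163 -0.14845678  0.191315  ] [-0.0005  0.0016  0.0021  0.0007  0.0004  0.0009]
```

```bash
python3 -m crank '[[-0.3,0,1.1,0,0,0,-0.8],[0,0,0,0,0,0,-0.8],[0,0,0,0,0,0,-0.8],[0,0,0,0,0,0,-0.8],[0,0,0,0,0,0,-0.8],[0,0,0,0,0,0,-0.8]]' && python3 -c "
from station import env
print(env.close_job())"
```

```text
time: 14.53
position: [0.5625, -0.1487, 0.1898]
tool_rot: [0.707, 0.707, -0.0, -0.0]
ft_force: [-0.1, -0.4, -1.0]
grip_width: 0.0254
grasp_force: 40.0
the job is handed in; nothing more can be done
None
```

I handed the job in at 14.5 s: the cover is swung about 92° aside, and the gripper holds the probe upright and still in the port, centred to within about 1 mm, with the ring within about 1 mm of the plate's top. No verdict came back.

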